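Index the tall cell under the test head

ROBOT

A 6-joint arm with a two-finger parallel gripper is mounted at the origin on the work surface. World frame = base frame: x ahead of the robot, y to its left, z up, the work surface at z = 0. Lengths are in m, angles in degrees, forces in N, time in s.
With the tool pointing down it reaches from about 0.375 to 0.9 m from the base axis. Payload 3.1 kg.
Tool frame: the origin (TCP) lies on the centre line of the jaws, within the pads' length; the fingertips stand 8 mm ahead of it and the grasp point (between the pads) lies 11 mm behind it; z points along the fingers, y is the direction in which the jaws open and shut (so a half turn about z gives the same grasp; the last joint's range is limited). The gripper opens to 87 mm and grips with 3 to 60 N. Pads are 19 mm wide; open, the fingers measure 117 mm over their backs; the gripper's body (75 mm by 190 mm) begins 51 mm behind the grasp point.
Start: joints at [64.887, 30.224, 82.088, -0, 67.689, -10.227], TCP at [0.161, 0.604, 0.231] pointing down, gripper open.
Joint ranges: [-176.69, 176.69], [-43.24, 126.21], [12.49, 139.97], [-82, 262], [0, 151.66], [-163.58, 163.58]. Speed limits (degrees/s): [159.86, 159.86, 180, 180, 180, 180].

INTERFACE

Orientations are given as a 3x3 rotation matrix whose columns are the frame's x, y, z axes.
In Python, from rig import * gives the robot as it stands. The module is installed in compiled form; this text tells all that it offers.
- The arm moves only by the tool arm_command, never from a script. Its argument "commands" is a list of rows, each an object with "translation": the shift along the tool's x, y, z scaled (see below), a list of three; "dr": the turn, a rotation vector about the tool's x, y, z scaled (see below), a list of three; "jaw": the closure, from 0 (fully open) to 1 (shut). In form: [{"translation": [x, y, z], "dr": [ax, ay, az], "jaw": jaw}, ...]. A call has 1 to 12 rows; each row shifts and turns the commanded pose from where the row before left it, along the tool's axes as they then stand; what a row does not reach is not made up. The controller multiplies each number of a shift by 25 mm and each number of a turn by 6 degrees. A row lasts 1/12 s, in which the tool goes at most 41.7 mm and 7.16 degrees, less where a joint would pass 70% of its speed; a pose out of reach is approached as far as the arm can. A call with a number of a shift or a turn outside -1 to 1 is refused whole. A call with a gripper value outside its range is refused whole. The fingers move at their own pace and stop on an object; the grip force is fixed at half the most. Time passes only in rows, so rows that do not move let the fingers close. It gives the time, the measured TCP pose, the force and the opening at its end, in the units of the state.
- read_state(): the state, without advancing time (a new reading comes with each control period).
- capture(name): name is "scene" or "top" or "wrist"; returns (picture, depth): 420x560x3 uint8, red, green, blue; 420x560 float32, m along the optical axis (not along the pixel's ray), 0 where there is no reading.
- camera_model(name): a dict with "intrinsics" (3x3 intrinsics, pixels), "pose" (4x4, takes a point from camera to world coordinates); the wrist camera has in their place "mount" (4x4, takes a point from camera to tool coordinates, whose origin is the TCP and whose axes are the flange's). Camera axes: x right, y down, z forward; pixel columns grow to the right and rows downward; lengths in m; the calibration is good to about 2 mm. A picture is of the moment at which its call begins: read the wrist's pose just before it. camera_model takes no time and is no camera call.
- hand_in(): hands the job in, once; it reports no verdict.
The state is a dict: "time_s": time; "joint_positions": joint angles; "qvel": joint speeds; "tau": joint torques, N m; "position": TCP position; "tcp_rot": TCP orientation; "force": force on the tool from outside, world axes, zero at the start; "moment": the same for the moment, N m; "opening": opening from 0.0 (shut) to 1.0 (fully open).
Only numpy, scipy, OpenCV 4.12 (cv2) and the standard library are available. Lean on these libraries where they do the work, as an engineer would, in place of code of your own. Each camera call takes 0.05 s, during which the arm holds its last target.

TASK

On the battery-cell test bench, push the six-place index table round by one place, in the direction that brings the tall cell directly under the test head, and leave it clicked into its detent there. Do not run on past the next place, leave both cells standing in their nests, and let go of everything.

Things in the scene. Friction and masses are not known exactly. Their poses are not given: they have to be found in the camera images.
- index_base: Fixed base of the index table, a low round machine with a test head on a post. Origin on the bench at the turning axis; z up, x towards the post. The head's tip hangs 80 mm out along x, 133 mm above the bench; the post is 175 to 205 mm out, 210 mm high. Over the base turns a 270 mm aluminium plate, top 45 mm above the bench: six black nests (33 mm wide, 20 mm high) 80 mm from the axis.
- carousel (a joint): Plate's angle (rad), 0 at start, anticlockwise positive, endless. Detent each 60 deg: within 9 deg it pulls itself in; elsewhere it stays as left. About 4 N at a peg frees it. Nests at 0, 60, 120.. deg from the base's x, plus this angle. Between them, at 30, 90, 150.. deg plus this angle, stand 6 steel push pegs, 12 mm thick, 115 mm from the axis, 60 mm tall, tops 105 mm above the bench.
- tall_cell_mid (a point): Centre (half-way up) of the tall cell, a loose upright steel cylinder 21 mm across and 70 mm tall, standing on the plate in a nest next to the head's nest, 60 deg to one side or the other. z along the cell, up.
- short_cell_mid (a point): Centre (half-way up) of the short cell, 21 mm across and 42 mm tall, loose, standing on the plate in the nest on the other side of the head's nest. The four other nests start empty.
Things that resemble listed ones, but are neither listed nor needed, are in the scene too. Leave any pink, purple or red look-alike of the part that bears tall_cell_mid alone.

How it is judged:
By the outcome, as a careful person would: the job done as asked, in the order asked, and still so for the second after the job is handed in, with the robot touching nothing.
It also fails if it takes over 29 s, if anything falls off the work surface, if the arm or the gripper's body presses on something with over 40 N, if the wrist force passes 120 N, or if a joint passes its speed limit or range.

## Working session

There is one attempt and no reset: what is moved stays moved. The work goes in short steps, Python scripts to look and compute and a tool call to move; the robot and the scene stay as the last step left them, time stands still between calls to the robot, and variables do not carry over. Pictures are saved under pics/ and viewed, and the job is handed in when it is done.

Besides the shell and the picture viewer there is one more tool, called after ">>>" as name(argument=value, ...), one argument or row to a line, values as JSON. arm_command: Moves the arm, as the interface text tells. Its arguments: {"type":"object","properties":{"commands":{"type":"array"}},"required":["commands"]}

```bash
mkdir -p pics
python3 - <<'E'
from rig import *
import cv2,numpy as np
s=read_state();print(s)
for n in ["scene","top"]:
    p,d=capture(n);cv2.imwrite(f"pics/{n}0.png",p[:,:,::-1]);np.savez(f"pics/{n}0.npz",p=p,d=d)
    print(n,camera_model(n))
print(camera_model("wrist"))
E
```

```text
{'time_s': 0.0, 'joint_positions': array([ 6.48886496e+01,  3.02783414e+01,  8.21575204e+01, -5.23145741e-04,
        6.76882147e+01, -1.02264101e+01]), 'qvel': array([-0.0054565 , -0.00108432, -0.11872972, -0.05726215, -0.07844995,
        0.00065968]), 'tau': array([-4.52605200e-04, -4.40040958e+01, -1.76593405e+01,  6.32269029e-02,
        5.83365757e-02, -1.78393720e-04]), 'position': array([0.1602026 , 0.6033725 , 0.22957201]), 'tcp_rot': array([[-9.66444352e-01,  2.56874451e-01, -9.11361145e-04],
       [ 2.56875792e-01,  9.66442429e-01, -1.96444926e-03],
       [ 3.76161255e-04, -2.13263750e-03, -9.99997655e-01]]), 'force': array([-0.38842033, -0.02017698,  0.03026516]), 'moment': array([-0.00386207,  0.03247647,  0.01301143]), 'opening': 1.0009621956663666}
scene {'intrinsics': array([[411.97123569,   0.        , 286.72396252],
       [  0.        , 411.97123569, 210.79990665],
       [  0.        ,   0.        ,   1.        ]]), 'pose': array([[-0.1701029 ,  0.56449331, -0.80772044,  1.24323692],
       [ 0.98540697,  0.0923054 , -0.14301334,  0.07951437],
       [-0.0061731
[... 450 characters left out ...]
5e-03],
       [-2.11030796e-02, -1.81020123e-01, -9.83252956e-01,
         7.09665020e-01],
       [ 0.00000000e+00,  0.00000000e+00,  0.00000000e+00,
         1.00000000e+00]])}
{'intrinsics': array([[292.16055667,   0.        , 278.97986249],
       [  0.        , 292.16055667, 209.3088295 ],
       [  0.        ,   0.        ,   1.        ]]), 'mount': array([[ 2.52045147e-04, -9.67029594e-01, -2.54663896e-01,
         6.92042385e-02],
       [ 9.99999936e-01,  3.08551587e-04, -1.81939356e-04,
         1.22322131e-03],
       [ 2.54517691e-04, -2.54663834e-01,  9.67029610e-01,
        -1.54192456e-01],
       [ 0.00000000e+00,  0.00000000e+00,  0.00000000e+00,
         1.00000000e+00]])}
```

View pics/scene0.png

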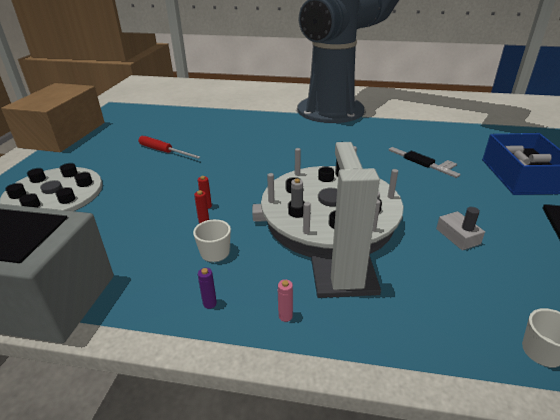

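View pics/top0.png

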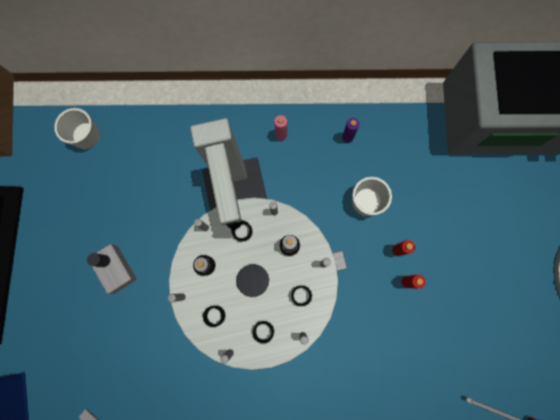

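```bash
cat > h.py <<'E'
import numpy as np,cv2
from rig import *
def P(n,u,v,z):
    c=camera_model(n);K=c["intrinsics"];T=c["pose"]
    r=T[:3,:3]@np.linalg.inv(K)@[u,v,1];return T[:3,3]+r*(z-T[2,3])/r[2]
def cloud(n,d):
    c=camera_model(n);K=c["intrinsics"];T=c["pose"]
    v,u=np.mgrid[:d.shape[0],:d.shape[1]]
    X=np.stack([(u-K[0,2])/K[0,0]*d,(v-K[1,2])/K[1,1]*d,d],-1)
    X=X@T[:3,:3].T+T[:3,3];X[d==0]=np.nan;return X
def px(n,p):
    c=camera_model(n);T=np.linalg.inv(c["pose"]);q=c["intrinsics"]@(T[:3,:3]@p+T[:3,3]);return q[:2]/q[2]
E
python3 - <<'E'
from h import *
t=np.load("pics/top0.npz");s=np.load("pics/scene0.npz")
a=t['p'][180:380,150:360,::-1];b=s['p'][130:300,240:420,::-1]
cv2.imwrite("pics/cropt.png",cv2.resize(a,None,fx=2.8,fy=2.8,interpolation=2))
cv2.imwrite("pics/crops.png",cv2.resize(b,None,fx=3.3,fy=3.3,interpolation=2))
C=cloud("top",t['d'])
m=(C[...,2]>.038)&(C[...,2]<.052);m=m.astype(np.uint8)
n,l,st,ce=cv2.connectedComponentsWithStats(m)
i=1+np.argmax(st[1:,4]);cs,_=cv2.findContours((l==i).astype(np.uint8),0,1)
c=max(cs,key=cv2.contourArea);h=cv2.convexHull(c)
print(st[i],cv2.fitEllipse(h))
W=np.array([P("top",*q[0],.045)[:2] for q in h]);A=np.c_[2*W,np.ones(len(W))]
x=np.linalg.lstsq(A,(W**2).sum(1),rcond=None)[0];print("centre",x[:2],np.sqrt(x[2]+x[:2]@x[:2]))
ax=x[:2]
for nm,(u,v) in dict(cellR=(289,243),cellL=(204,265),headtip=(230,222)).items():
    w=C[v-8:v+9,u-8:u+9].reshape(-1,3);print(nm,np.nanpercentile(w[:,2],[50,80,90,95,99]))
# above-plate blobs
m=((C[...,2]>.09)&(np.hypot(C[...,0]-ax[0],C[...,1]-ax[1])<.26)).astype(np.uint8)
n,l,st,ce=cv2.connectedComponentsWithStats(m)
for i in range(1,n):
    if st[i,4]>5:
        w=C[l==i];c=np.median(w,0);print(st[i],ce[i].round(1),c.round(4),"r",np.hypot(*(c[:2]-ax)).round(4),"ang",np.degrees(np.arctan2(*(c[:2]-ax)[::-1])).round(1), w[:,2].max().round(4))
E
```

```text
[  169   198   169   172 18472] ((253.2647247314453, 283.6436767578125), (167.97332763671875, 171.56820678710938), 20.097900390625)
centre [0.57739601 0.04940866] 0.13388001480270628
cellR [0.10909971 0.11115061 0.11285091 0.11420488 0.11609583]
cellL [0.07720478 0.08305937 0.08447916 0.0864065  0.08774116]
headtip [0.1952697  0.20052032 0.20115559 0.20152365 0.20222302]
[ 191  119   51  111 3142] [220.2 166.4] [0.7347 0.0776 0.2005] r 0.1598 ang 10.2 0.2118
[269 202   8   9  57] [272.9 206.2] [0.6863 0.0156 0.1039] r 0.114 ang -17.3 0.1065
[194 219  10   9  66] [198.6 223.2] [0.6609 0.1264 0.1039] r 0.1136 ang 42.7 0.1058
[283 235  14  16 176] [289.6 242.6] [ 0.6304 -0.0096  0.1103] r 0.0793 ang -48.1 0.1165
[322 258   9   9  59] [325.9 262.3] [ 0.6031 -0.0618  0.1041] r 0.1141 ang -77.0 0.1065
[168 294  10   9  72] [172.8 297.7] [0.5517 0.1598 0.1032] r 0.1133 ang 103.1 0.1066
[300 336   8   9  62] [303.6 340. ] [ 0.494  -0.0289  0.1038] r 0.1144 ang -136.8 0.1072
[220 354  10  10  72] [224.8 358.5] [0.4682 0.0821 0.1041] r 0.114 ang 163.3 0.1066
```

View pics/cropt.png

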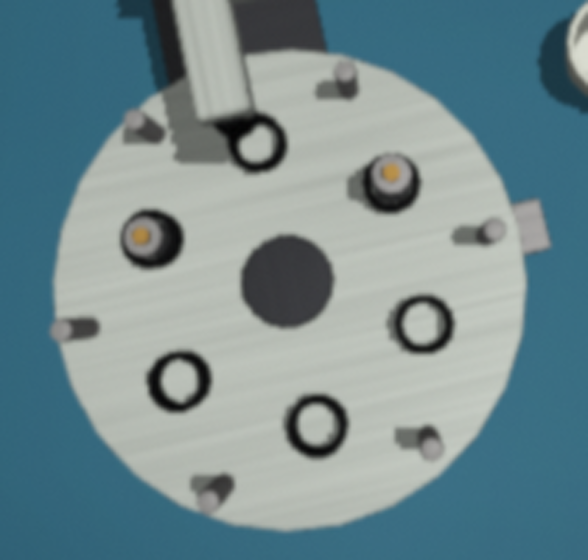

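View pics/crops.png

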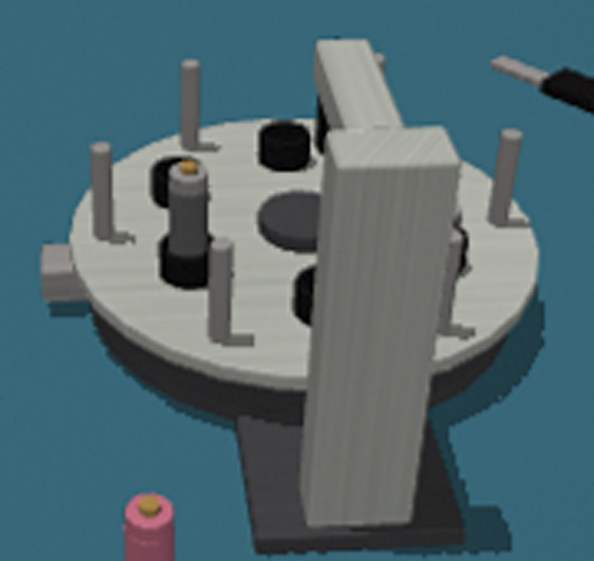

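Run:
```python
from h import *
for u,v,n in [(224.8,358.5,'peg163'),(303.6,340,'peg-137'),(289.6,242.6,'tall')]:
    for z in [.095,.1,.105,.11,.115]: 
        p=P("top",u,v,z);print(n,z,p.round(4),px("scene",p).round(1))
s=np.load("pics/scene0.npz")
cv2.imwrite("pics/crops2.png",cv2.resize(s['p'][135:215,260:400,::-1],None,fx=5,fy=5,interpolation=2))
```

```text
peg163 0.095 [0.4672 0.0837 0.095 ] [354.2 150.8]
peg163 0.1 [0.4681 0.0829 0.1   ] [354.  148.7]
peg163 0.105 [0.4689 0.0821 0.105 ] [353.8 146.7]
peg163 0.11 [0.4697 0.0814 0.11  ] [353.6 144.6]
peg163 0.115 [0.4705 0.0806 0.115 ] [353.5 142.5]
peg-137 0.095 [ 0.4929 -0.0286  0.095 ] [298.2 152.5]
peg-137 0.1 [ 0.4935 -0.0285  0.1   ] [298.3 150.4]
peg-137 0.105 [ 0.4941 -0.0283  0.105 ] [298.3 148.3]
peg-137 0.11 [ 0.4948 -0.0282  0.11  ] [298.4 146.2]
peg-137 0.115 [ 0.4954 -0.028   0.115 ] [298.4 144.1]
tall 0.095 [ 0.6324 -0.0091  0.095 ] [297.5 189. ]
tall 0.1 [ 0.6319 -0.0091  0.1   ] [297.6 186.4]
tall 0.105 [ 0.6314 -0.0091  0.105 ] [297.6 183.8]
tall 0.11 [ 0.6309 -0.0091  0.11  ] [297.7 181.2]
tall 0.115 [ 0.6304 -0.0091  0.115 ] [297.8 178.5]
```

>>> arm_command(
  commands=[
    {"translation": [-0.4,-0.4,0],"dr": [0,0,0],"jaw": 0.65},
    {"translation": [-0.86,-0.85,0],"dr": [0,0,0],"jaw": 0.65},
    {"translation": [-0.86,-0.85,0],"dr": [0,0,0],"jaw": 0.65},
    {"translation": [-0.86,-0.85,0],"dr": [0,0,0],"jaw": 0.65},
    {"translation": [-0.86,-0.85,0],"dr": [0,0,0],"jaw": 0.65},
    {"translation": [-0.86,-0.85,0],"dr": [0,0,0],"jaw": 0.65},
    {"translation": [-0.86,-0.85,0],"dr": [0,0,0],"jaw": 0.65},
    {"translation": [-0.86,-0.85,0],"dr": [0,0,0],"jaw": 0.65},
    {"translation": [-0.86,-0.85,0],"dr": [0,0,0],"jaw": 0.65},
    {"translation": [-0.86,-0.85,0],"dr": [0,0,0],"jaw": 0.65},
    {"translation": [-0.86,-0.85,0],"dr": [0,0,0],"jaw": 0.65},
  ],
)

```text
time_s: 1.02
position: [0.321, 0.3297, 0.2303]
tcp_rot: [[-0.967, 0.257, -0.0], [0.257, 0.967, -0.0], [0.0, -0.0, -1.0]]
force: [0.1, 0.0, -0.0]
opening: 0.36
```

>>> arm_command(
  commands=[
    {"translation": [-0.85,-0.85,0],"dr": [0,0,0],"jaw": 0.65},
    {"translation": [-0.85,-0.85,0],"dr": [0,0,0],"jaw": 0.65},
    {"translation": [-0.85,-0.85,0],"dr": [0,0,0],"jaw": 0.65},
    {"translation": [-0.85,-0.85,0],"dr": [0,0,0],"jaw": 0.65},
    {"translation": [-0.85,-0.85,0],"dr": [0,0,0],"jaw": 0.65},
    {"translation": [-0.85,-0.85,0],"dr": [0,0,0],"jaw": 0.65},
    {"translation": [-0.85,-0.85,0],"dr": [0,0,0],"jaw": 0.65},
    {"translation": [-0.85,-0.85,0],"dr": [0,0,0],"jaw": 0.65},
    {"translation": [-0.85,-0.85,0.5],"dr": [0,0,0],"jaw": 0.65},
    {"translation": [-0.58,-0.41,0.8],"dr": [0,0,0.3],"jaw": 0.65},
    {"translation": [0,0,0.5],"dr": [0,0,0],"jaw": 0.65},
    {"translation": [0,0,0],"dr": [0,0,0],"jaw": 0.65},
  ],
)

```text
time_s: 2.02
position: [0.4666, 0.0825, 0.1832]
tcp_rot: [[-0.957, 0.29, -0.006], [0.29, 0.957, 0.0], [0.006, -0.001, -1.0]]
force: [-0.4, 0.6, 0.3]
opening: 0.352
```

Run:
```python
from h import *
s=read_state();R=s['tcp_rot'];p=s['position'];print(s['time_s'],p,s['opening'],R.round(3))
im,d=capture("wrist");c=camera_model("wrist");M=c['mount'];K=c['intrinsics']
T=np.eye(4);T[:3,:3]=R;T[:3,3]=p;T=T@M
v,u=np.mgrid[:420,:560];X=np.stack([(u-K[0,2])/K[0,0]*d,(v-K[1,2])/K[1,1]*d,d],-1)@T[:3,:3].T+T[:3,3]
m=((X[...,2]>.092)&(X[...,2]<.112)&(d>0)&(np.hypot(X[...,0]-.577,X[...,1]-.049)<.14)).astype(np.uint8)
n,l,st,ce=cv2.connectedComponentsWithStats(m)
for i in range(1,n):
    if st[i,4]>8: print(st[i],np.median(X[l==i],0).round(4))
cv2.imwrite("pics/w1.png",im[:,:,::-1])
```

```text
2.0167 [0.46659421 0.08249771 0.18315145] 0.3517581639947349 [[-0.957  0.29  -0.006]
 [ 0.29   0.957  0.   ]
 [ 0.006 -0.001 -1.   ]]
[272 212  15  17 189] [0.4681 0.083  0.1047]
```

View pics/w1.png

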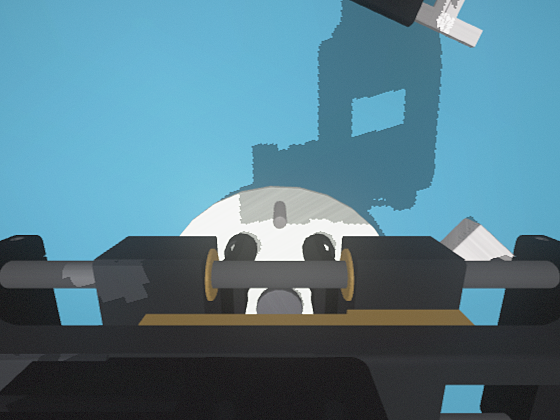

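The wrist view shows the peg at pixel (279, 212), at (0.468, 0.083, 0.105), centred between the jaws. This agrees with the top view. The tall cell is the one at top-view (289, 243), with its top at 0.115. The cell at (204, 265) tops out at 0.087, so it is the short one. The coloured look-alikes stand off the table. The plate must therefore turn anticlockwise. Next I lower the jaws around the peg.

>>> arm_command(
  commands=[
    {"translation": [0,0,0.6],"dr": [0,0,0],"jaw": 0.65},
    {"translation": [0,0,0.8],"dr": [0,0,0],"jaw": 0.65},
    {"translation": [0,0,0.8],"dr": [0,0,0],"jaw": 0.65},
    {"translation": [0,0,0.8],"dr": [0,0,0],"jaw": 0.65},
    {"translation": [0,0,0.6],"dr": [0,0,0],"jaw": 0.65},
    {"translation": [0,0,0.4],"dr": [0,0,0],"jaw": 0.65},
    {"translation": [0,0,0],"dr": [0,0,0],"jaw": 0.65},
  ],
)

```text
time_s: 2.65
position: [0.4666, 0.0844, 0.0846]
tcp_rot: [[-0.958, 0.286, -0.003], [0.286, 0.958, 0.0], [0.003, -0.001, -1.0]]
force: [0.1, -0.8, -0.3]
opening: 0.352
```

>>> arm_command(
  commands=[
    {"translation": [-0.003,-0.12,0],"dr": [0,0,-0.25],"jaw": 0.65},
    {"translation": [-0.003,-0.12,0],"dr": [0,0,-0.25],"jaw": 0.65},
    {"translation": [-0.003,-0.12,0],"dr": [0,0,-0.25],"jaw": 0.65},
    {"translation": [-0.003,-0.12,0],"dr": [0,0,-0.25],"jaw": 0.65},
    {"translation": [-0.003,-0.12,0],"dr": [0,0,-0.25],"jaw": 0.65},
    {"translation": [-0.003,-0.12,0],"dr": [0,0,-0.25],"jaw": 0.65},
    {"translation": [-0.006,-0.24,0],"dr": [0,0,-0.5],"jaw": 0.65},
    {"translation": [-0.006,-0.24,0],"dr": [0,0,-0.5],"jaw": 0.65},
    {"translation": [-0.006,-0.24,0],"dr": [0,0,-0.5],"jaw": 0.65},
    {"translation": [-0.006,-0.24,0],"dr": [0,0,-0.5],"jaw": 0.65},
    {"translation": [-0.006,-0.24,0],"dr": [0,0,-0.5],"jaw": 0.65},
    {"translation": [-0.006,-0.24,0],"dr": [0,0,-0.5],"jaw": 0.65},
  ],
)

```text
time_s: 3.65
position: [0.4646, 0.0309, 0.0868]
tcp_rot: [[-0.983, -0.183, -0.0], [-0.183, 0.983, 0.001], [0.0, 0.001, -1.0]]
force: [-0.4, 2.0, 0.3]
opening: 0.352
```

```bash
cat > ang.py <<'E'
from h import *
import sys
ax=np.array([.5774,.049])
s=read_state();e=s['position'][:2]-ax;print(s['time_s'],s['position'].round(4),"tool r",np.hypot(*e).round(4),"ang",np.degrees(np.arctan2(*e[::-1])).round(1),s['force'].round(1),s['opening'])
im,d=capture("top");C=cloud("top",d);cv2.imwrite(sys.argv[1],im[:,:,::-1])
m=((C[...,2]>.075)&(C[...,2]<.125)&(np.hypot(C[...,0]-ax[0],C[...,1]-ax[1])<.135)).astype(np.uint8)
n,l,st,ce=cv2.connectedComponentsWithStats(m)
for i in range(1,n):
    if 25<st[i,4]<300:
        w=C[l==i];c=np.median(w,0);q=c[:2]-ax;print(st[i,4],ce[i].round(1),c.round(4),"r",np.hypot(*q).round(4),"ang",np.degrees(np.arctan2(*q[::-1])).round(1))
E
python3 ang.py pics/t2.png
```

```text
3.65 [0.4646 0.0309 0.0868] tool r 0.1142 ang -170.9 [-0.4  2.   0.3] 0.3522019356087713
77 [246.1 204.1] [0.6896 0.0562 0.1033] r 0.1125 ang 3.6
194 [273.9 231.6] [0.6471 0.0137 0.1102] r 0.0782 ang -26.9
67 [314.  236.6] [ 0.6406 -0.045   0.1035] r 0.1133 ang -56.1
88 [182.4 246. ] [0.6271 0.1499 0.1031] r 0.1125 ang 63.8
165 [198.2 283.7] [0.5717 0.128  0.0827] r 0.0792 ang 94.2
70 [320.5 315.2] [ 0.5281 -0.0532  0.1034] r 0.1135 ang -115.8
93 [184.1 324.5] [0.5141 0.1424 0.1029] r 0.1128 ang 124.1
```

View pics/t2.png

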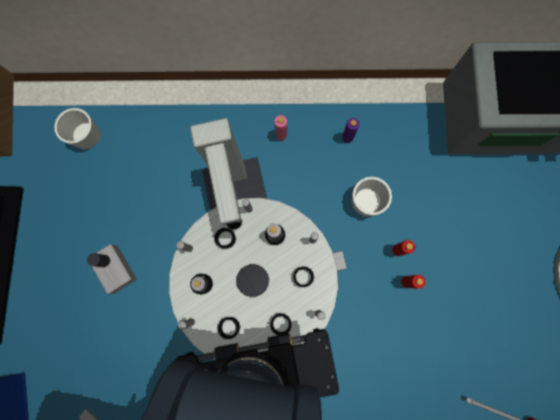

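>>> arm_command(
  commands=[
    {"translation": [-0.006,-0.24,0],"dr": [0,0,-0.5],"jaw": 0.65},
    {"translation": [-0.006,-0.24,0],"dr": [0,0,-0.5],"jaw": 0.65},
    {"translation": [-0.006,-0.24,0],"dr": [0,0,-0.5],"jaw": 0.65},
    {"translation": [-0.006,-0.24,0],"dr": [0,0,-0.5],"jaw": 0.65},
    {"translation": [-0.006,-0.24,0],"dr": [0,0,-0.5],"jaw": 0.65},
    {"translation": [-0.006,-0.24,0],"dr": [0,0,-0.5],"jaw": 0.65},
    {"translation": [-0.006,-0.24,0],"dr": [0,0,-0.5],"jaw": 0.65},
    {"translation": [-0.006,-0.24,0],"dr": [0,0,-0.5],"jaw": 0.65},
    {"translation": [-0.006,-0.24,0],"dr": [0,0,-0.5],"jaw": 0.65},
    {"translation": [-0.003,-0.12,0],"dr": [0,0,-0.25],"jaw": 0.65},
    {"translation": [-0.003,-0.12,0],"dr": [0,0,-0.25],"jaw": 0.65},
  ],
)

```text
time_s: 4.62
position: [0.491, -0.0233, 0.0867]
tcp_rot: [[-0.762, -0.648, 0.002], [-0.648, 0.762, -0.0], [-0.001, -0.001, -1.0]]
force: [-0.2, 0.5, -0.6]
opening: 0.351
```

```bash
python3 ang.py pics/t3.png
```

```text
4.6167 [ 0.491  -0.0233  0.0867] tool r 0.1126 ang -140.1 [-0.2  0.5 -0.6] 0.35149907316325596
70 [283.  210.8] [6.789e-01 6.000e-04 1.034e-01] r 0.1125 ang -25.5
81 [208.  217.4] [0.67   0.1134 0.1027] r 0.1128 ang 34.8
182 [246.9 226.8] [0.654  0.0535 0.1099] r 0.0767 ang 3.4
65 [327.4 273.5] [ 0.5873 -0.0632  0.1037] r 0.1126 ang -85.0
91 [172.8 286.5] [0.5687 0.1614 0.1033] r 0.1127 ang 94.4
171 [206.6 311.1] [0.5323 0.1141 0.0828] r 0.0792 ang 124.7
93 [215.  353.4] [0.4748 0.0966 0.1035] r 0.1131 ang 155.1
```

>>> arm_command(
  commands=[
    {"translation": [-0.003,-0.12,0],"dr": [0,0,-0.25],"jaw": 0.65},
    {"translation": [-0.003,-0.12,0],"dr": [0,0,-0.25],"jaw": 0.65},
    {"translation": [-0.003,-0.12,0],"dr": [0,0,-0.25],"jaw": 0.65},
    {"translation": [0,0,0],"dr": [0,0,0],"jaw": 0.65},
    {"translation": [0,0,0],"dr": [0,0,0],"jaw": 0.65},
    {"translation": [0,0,0],"dr": [0,0,0],"jaw": 0.65},
    {"translation": [0,0,0],"dr": [0,0,0],"jaw": 0.65},
  ],
)

```text
time_s: 5.25
position: [0.4965, -0.0298, 0.0858]
tcp_rot: [[-0.71, -0.705, 0.0], [-0.705, 0.71, -0.0], [-0.0, -0.0, -1.0]]
force: [-0.2, 0.2, 0.2]
opening: 0.35
```

```bash
python3 ang.py pics/t4.png
```

```text
5.25 [ 0.4965 -0.0298  0.0858] tool r 0.1129 ang -135.8 [-0.2  0.2  0.2] 0.34952223629626
73 [273.2 207.1] [0.6851 0.0156 0.1032] r 0.1127 ang -17.3
86 [199.7 223.9] [0.6605 0.1257 0.1026] r 0.1131 ang 42.7
114 [241. 230.] [0.6493 0.0619 0.1085] r 0.0731 ang 10.2
63 [325.6 262.5] [ 0.603  -0.0618  0.1032] r 0.1138 ang -77.0
93 [174.1 297.6] [0.5517 0.1588 0.1031] r 0.1128 ang 103.2
174 [211.2 317.1] [0.5236 0.1069 0.0826] r 0.079 ang 132.9
90 [225.7 357.6] [0.4693 0.0819 0.1035] r 0.113 ang 163.1
```

The plate has clicked in: its pegs are back at −17.3/42.7/103.2°, the same as at the start. The TCP is within about 1° of the peg, so the jaws are clear on both sides. I lift straight up and back away.

>>> arm_command(
  commands=[
    {"translation": [0,0,-0.3],"dr": [0,0,0],"jaw": 0.65},
    {"translation": [0,0,-0.6],"dr": [0,0,0],"jaw": 0.65},
    {"translation": [0,0,-0.8],"dr": [0,0,0],"jaw": 0.65},
    {"translation": [0,0,-0.8],"dr": [0,0,0],"jaw": 0.65},
    {"translation": [0,0,-0.8],"dr": [0,0,0],"jaw": 0.65},
    {"translation": [0,0,-0.8],"dr": [0,0,0],"jaw": 0.65},
    {"translation": [0.4,0,-0.8],"dr": [0,0,0],"jaw": 0.65},
    {"translation": [0.8,0,-0.4],"dr": [0,0,0],"jaw": 0.65},
    {"translation": [0.8,0,0],"dr": [0,0,0],"jaw": 0.65},
    {"translation": [0.4,0,0],"dr": [0,0,0],"jaw": 0.65},
    {"translation": [0,0,0],"dr": [0,0,0],"jaw": 0.65},
    {"translation": [0,0,0],"dr": [0,0,0],"jaw": 0.65},
  ],
)

```text
time_s: 6.3
position: [0.4539, -0.0724, 0.2181]
tcp_rot: [[-0.711, -0.704, 0.0], [-0.704, 0.711, 0.001], [-0.0, 0.0, -1.0]]
force: [0.3, 0.7, -0.3]
opening: 0.35
```

```bash
python3 ang.py pics/t5.png
python3 - <<'E'
from h import *
p,d=capture("scene");cv2.imwrite("pics/s5.png",cv2.resize(p[130:300,240:420,::-1],None,fx=3.3,fy=3.3,interpolation=2))
E
```

```text
6.3 [ 0.4539 -0.0724  0.2181] tool r 0.1731 ang -135.5 [ 0.3  0.7 -0.3] 0.3502944294034816
73 [273.2 207.1] [0.685  0.0156 0.1034] r 0.1126 ang -17.3
85 [199.6 223.9] [0.6607 0.1258 0.1028] r 0.1132 ang 42.7
114 [241. 230.] [0.6494 0.0618 0.1088] r 0.0731 ang 10.0
64 [325.6 262.5] [ 0.6031 -0.0617  0.1038] r 0.1137 ang -76.9
92 [174.  297.6] [0.5517 0.159  0.103 ] r 0.1129 ang 103.2
172 [211.1 317.2] [0.5236 0.1071 0.0825] r 0.0792 ang 132.8
71 [303.6 339.4] [ 0.4952 -0.0288  0.1039] r 0.1132 ang -136.6
91 [225.7 357.6] [0.4694 0.0819 0.1035] r 0.113 ang 163.1
```

View pics/t5.png

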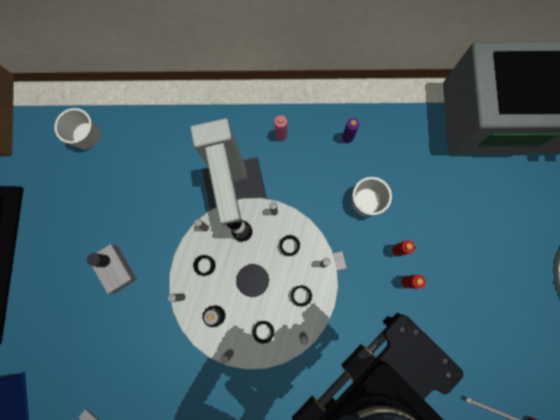

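View pics/s5.png

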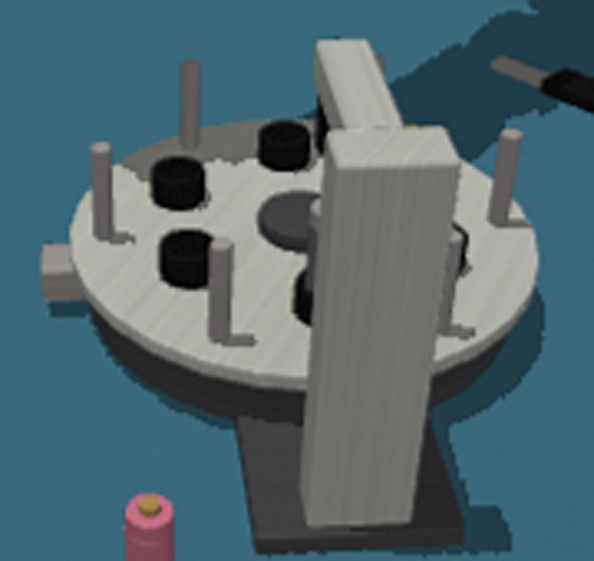

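The top view shows the tall cell under the head at (241, 230) and the short cell upright at (211, 317), with the gripper clear. The scene crop shows the tall cell standing upright behind the post.

```bash
python3 -c "
from rig import *
print(hand_in())"
```

```text
the job is handed in; nothing more can be done
None
```

I turned the index table one place anticlockwise, which brought the tall cell under the test head, and it is clicked into its detent there. I did this by placing the partly open jaws loosely around one peg and pushing it slowly round the arc. Then I lifted straight up and backed clear, and handed the job in at about 6.4 s.

- **Turn:** the pegs went from about 51.5° of turn to 60° as the detent pulled in, read from the top camera. They are back at their starting angles to within about 0.2°, so the table turned exactly one place.
- **Cells:** the tall cell stands in the nest under the head and the short cell stands upright in its nest at 133°. The tall cell's last reading was 10° and 73 mm from the axis (about 13° and 80 mm expected). The head hides part of its top in the top view, so I relied on the peg angles instead.
- **Release:** the gripper is about 60 mm out from the peg, 0.22 m above the bench and touching nothing, with the wrist force near zero. The highest force I read was about 2 N, sampled at the end of each move.

The only disagreement was in early measurement: the first circle fit of the plate and the average of the pegs differed by under 1 mm on the axis position.

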